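# Slide the dry carriers out over the warmer's front edge

## Robot

A 7-joint arm with a two-finger parallel gripper is mounted at the origin on the work surface. World frame = base frame: x ahead of the robot, y to its left, z up, the work surface at z = 0. Lengths are in m, angles in rad, forces in N, time in s.
With the tool pointing down it reaches from about 0.4 to 0.85 m from the base axis. Payload 10.4 kg.
Tool frame: the origin (TCP) lies at the very end of the fingers, on their centre line; the grasp point (between the pads) lies 19 mm behind it; z points along the fingers, x is the direction in which the jaws open and shut, and the axes are right-handed (so a half turn about z gives the same grasp; the last joint's range is limited). The gripper opens to 87 mm and grips with 3 to 60 N. Pads are 19 mm wide; open, the fingers measure 117 mm over their backs; the gripper's body (75 mm by 190 mm) begins 51 mm behind the grasp point.
Start: joints at [1.233, 0.332, -0.065, 1.46, 0.022, 1.35, -0.088], TCP at [0.194, -0.594, 0.223] pointing down, gripper open.
Joint ranges: [-2.6, 2.6], [-0.5, 2.12], [-1.47, 1.34], [0.16, 2.42], [-1.27, 4.41], [0.06, 2.06], [-2.6, 2.6]. Speed limits (rad/s): [2.22, 2.22, 2.79, 2.79, 3.14, 3.14, 3.14].

## Interface

Orientations are given as a unit quaternion [x, y, z, w].
In Python, from bench import r gives the robot as it stands. The module is installed in compiled form; this text tells all that it offers.
- The arm moves only by the tool carry_out, never from a script. Its argument "commands" is a list that holds one entry, the list of rows, each a list of 7 numbers: the closure in counts, from 0 (fully open) to 255 (shut), then the shift along the tool's x, y, z in units of 25 mm (1.0 is 25 mm), then the turn, a rotation vector about the tool's x, y, z in units of 5 degrees (1.0 is 5 degrees). A call has 1 to 12 rows; each row is the pose to reach, as a shift and turn from the pose measured when the call began, along the tool's axes at that moment; what a row does not reach only later rows make up. A row lasts 1/8 s, in which the tool goes at most 62.5 mm and 10.7 degrees, less where a joint would pass 70% of its speed; a pose out of reach is approached as far as the arm can. A call with a gripper value outside its range is refused whole. The fingers move at their own pace and stop on an object; "grip_force" is the grip in N (left out, the last holds). Time passes only in rows, so rows that repeat a pose let the fingers close. It gives the time, the measured TCP pose, the force and the opening at its end, in the units of the state.
- r.read_state(): the state, without advancing time (a new reading comes with each control period).
- r.camera(name): name is "side" or "top"; returns the picture (400x640x3 uint8, blue, green, red); there is no depth.
- r.camera_info(name): a dict with "fx", "fy", "cx", "cy" (pixels), "origin" and "rotation" of the camera in the world. Camera axes: x right, y down, z forward; pixel columns grow to the right and rows downward; lengths in m; the calibration is good to about 2 mm. A picture is of the moment at which its call begins. camera_info takes no time and is no camera call.
- r.close_job(): hands the job in, once; it reports no verdict.
The state is a dict: "time": time; "joint_positions": joint angles; "joint_vel": joint speeds; "joint_torque": joint torques, N m; "ee_pos": TCP position; "eef_rot": TCP orientation; "ft_force": force on the tool from outside, world axes, zero at the start; "torque": the same for the moment, N m; "width": finger opening in m.
Only numpy, scipy, OpenCV 4.12 (cv2) and the standard library are available. Lean on these libraries where they do the work, as an engineer would, in place of code of your own. Each camera call takes 0.05 s, during which the arm holds its last target.

## Task

The two carriers with the pink-stained slides on the slide warmer are dry: with the fingertips, gently push each one along the plate until it sticks out over the warmer's front edge by about 30 mm (two fingers' width) and lies square to that edge, so that it can be taken hold of there. Push on the metal frames only, without touching the glass slides or lifting a carrier, and leave the blue carrier and everything else where they are.

Things in the scene. Friction and masses are not known exactly. Their poses are not given: they have to be found in the camera images.
- warmer: slide warmer, a low ivory box fixed on the bench with a flat dark metal plate on top, 240 mm front to back (its x, away from the robot) by 500 mm along the front (its y); the surface is 60 mm above the bench and has no lip. At the +y end is a control box 92 mm long, 10 mm higher than the plate, with a knob up to 26 mm above the plate. Origin: centre of the plate, at bench level.
- warmer_edge (a point): middle of the warmer's upper front edge, the plate's edge nearest the robot, at the height of the plate's surface. x points level across the plate away from the robot, to the rear edge at x = 240 mm; y runs along the front edge (plate from -250 to 250 mm); z is up.
- pink_1: flat aluminium carrier plate, 128 mm long (its x) by 86 mm wide (its y) by 6 mm thick, about 0.17 kg, lying loose on the warmer's plate, long side roughly front to back; both ends alike. Bare metal frame with four glass slides side by side, whose coloured ends and stained sections are pink. Origin: centre of its underside.
- pink_2: flat aluminium carrier plate, 128 mm long (its x) by 86 mm wide (its y) by 6 mm thick, about 0.17 kg, lying loose on the warmer's plate, long side roughly front to back; both ends alike. Bare metal frame with four glass slides side by side, whose coloured ends and stained sections are pink. Origin: centre of its underside.
- blue: flat aluminium carrier plate, 128 mm long (its x) by 86 mm wide (its y) by 6 mm thick, about 0.17 kg, lying loose on the warmer's plate, long side roughly front to back; both ends alike. Bare metal frame with four glass slides side by side, whose coloured ends and stained sections are blue. Origin: centre of its underside.
- pink_1_slides: the four glass slides set in pink_1 (fixed in it); they fill the middle 108 x 76 mm of its top and lie level with its frame, 6 mm above its underside. The frame is 10 mm wide at the two ends and 4.5 mm at the sides. Origin as that of the carrier.
- pink_2_slides: the four glass slides set in pink_2 (fixed in it); they fill the middle 108 x 76 mm of its top and lie level with its frame, 6 mm above its underside. The frame is 10 mm wide at the two ends and 4.5 mm at the sides. Origin as that of the carrier.
- blue_slides: the four glass slides set in blue (fixed in it); they fill the middle 108 x 76 mm of its top and lie level with its frame, 6 mm above its underside. The frame is 10 mm wide at the two ends and 4.5 mm at the sides. Origin as that of the carrier.
- weight: small brass mounting weight with a knob, 25 mm across, 36 mm high, standing on the warmer's plate near its front corner at the -y end. Origin: centre of its underside.
- bottle: amber glass bottle with a black cap, 48 mm across, 105 mm high, on the bench. Origin: centre of its underside.
- jar: square glass staining jar with purple stain and a round white lid, 58 mm wide, 110 mm high, on the bench. Origin: centre of its underside.
- forceps: steel forceps lying on the bench, 130 mm long (along x), 20 mm wide, 9 mm high. Origin: middle, at bench level.
- coverslips: pink and white cover-glass carton, 61 x 45 x 31 mm, on the bench. Origin: centre of its underside.
- dishes: stack of two pale lidded culture dishes, 94 mm across, 31 mm high, on the bench. Origin: centre of its underside.
Not all that is in view belongs to the job. What is shaped like the pink_1 but purple is not meant.

How it is judged:
At the end, for the whole second after the job is handed in: Both pink carriers lie flat and still on the warmer, each sticking out over its front edge by 30 mm, give or take 14 mm (carrier centre 20 to 48 mm behind the edge), square to the edge within 0.12 rad, wholly within the plate's length; the blue carrier is within 10 mm of its start (x of pink_1 in the frame of warmer_edge between 0.02 and 0.048 m and y of pink_1 in the frame of warmer_edge between -0.207 and 0.207 m and angle between the x axis of each of pink_1, pink_2 and the x axis of warmer_edge, either way round below 0.12 rad and z of pink_1 in the frame of warmer_edge between -0.003 and 0.003 m and angle between each of pink_1, pink_2's own z axis and vertical below 0.04 rad and linear speed of each of pink_1, pink_2 below 0.01 m/s and x of pink_2 in the frame of warmer_edge between 0.02 and 0.048 m and y of pink_2 in the frame of warmer_edge between -0.207 and 0.207 m and z of pink_2 in the frame of warmer_edge between -0.003 and 0.003 m and distance of blue from where it was at the start of the episode below 0.01 m); the robot touches nothing.
It fails at once if the carrier with the blue slides is shifted by more than 10 mm (distance of blue from where it was at the start of the episode above 0.01 m).
It fails at once if a carrier is lifted off the warmer, drops off it or tips (z of any of pink_1, pink_2, blue in the frame of warmer_edge above 0.008 m or z of any of pink_1, pink_2, blue in the frame of warmer_edge below -0.008 m or angle between any of pink_1, pink_2, blue's own z axis and vertical above 0.12 rad).
It fails at once if the robot touches the glass slides (more than 1 N) (contact force between any of the fingers, the arm and pink_1_slides above 1 N or contact force between any of the fingers, the arm and pink_2_slides above 1 N or contact force between any of the fingers, the arm and blue_slides above 1 N).
It fails at once if a carrier is shoved faster than 0.3 m/s (linear speed of any of pink_1, pink_2 above 0.3 m/s).
It fails at once if one of the other things on the bench or warmer is shifted by more than 20 mm or tipped over (distance of any of weight, bottle, jar, forceps, coverslips, dishes from where it was at the start of the episode above 0.02 m or angle between any of weight, bottle, jar, forceps, coverslips, dishes's own z axis and vertical above 0.5 rad).
It also fails if it takes over 51 s, if anything falls off the work surface, if the arm or the gripper's body presses on something with over 40 N, if the wrist force passes 120 N, or if a joint passes its speed limit or range.

## Working session

There is one attempt and no reset: what is moved stays moved. The work goes in short steps, Python scripts to look and compute and a tool call to move; the robot and the scene stay as the last step left them, time stands still between calls to the robot, and variables do not carry over. Pictures are saved under pics/ and viewed, and the job is handed in when it is done.

Besides the shell and the picture viewer there is one more tool, called after "Emit:" in YAML: its name, and indented under it one key for each argument. carry_out: Moves the arm, as the interface text tells. Its arguments: {"type":"object","properties":{"commands":{"type":"array"},"grip_force":{"type":"number"}},"required":["commands"]}

```bash
mkdir -p pics; python3 - <<'E'
from bench import r
import cv2
for n in("top","side"):
    cv2.imwrite(f"pics/{n}0.png",r.camera(n)); print(n,r.camera_info(n))
s=r.read_state(); print(s)
E
```

```text
top {'fx': 500.7565771582219, 'fy': 500.7565771582219, 'cx': 317.8912707119818, 'cy': 195.60806134386598, 'origin': array([0.37720073, 0.04771858, 1.47690314]), 'rotation': array([ 0.7161949 , -0.6965995 ,  0.02607683, -0.03367476])}
side {'fx': 501.6216496566557, 'fy': 501.6216496566557, 'cx': 324.34527798656853, 'cy': 199.59354909921555, 'origin': array([ 0.42188605, -0.96122815,  1.07906405]), 'rotation': array([ 0.9241987 , -0.01791971,  0.01733485, -0.38109731])}
{'time': 0.1, 'joint_positions': array([ 1.23337109,  0.33279597, -0.06470285,  1.46088625,  0.02158171,
        1.34989574, -0.08853465]), 'joint_vel': array([ 8.02606677e-04, -3.36946424e-03,  4.98788344e-04, -1.48228490e-03,
        1.16947063e-03, -1.68670277e-05,  2.90237951e-04]), 'joint_torque': array([ 2.08134181e-03, -6.24550867e+01,  2.51723255e-02, -3.90715599e+01,
       -6.14098250e-02,  3.65737639e-02,  1.02298287e-05]), 'ee_pos': array([ 0.19342358, -0.59393857,  0.22182762]), 'eef_rot': array([ 8.09207762e-01, -5.87522240e-01, -5.34004618e-04, -3.62422616e-04]), 'ft_force': array([-0.08083436, -0.4339155 , -0.38449782]), 'torque': array([0.02286358, 0.05212879, 0.01785001]), 'width': 0.08704680619297056}
```

View pics/top0.png

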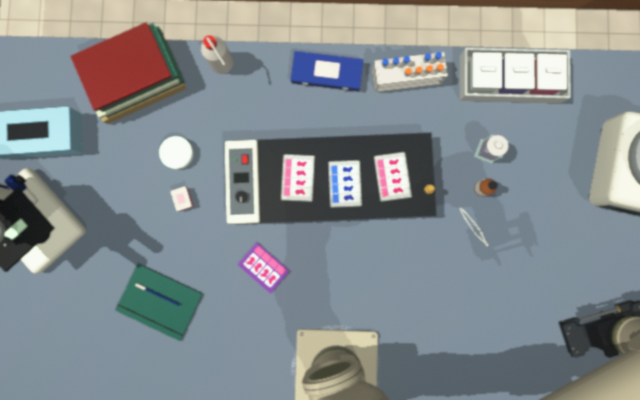

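View pics/side0.png

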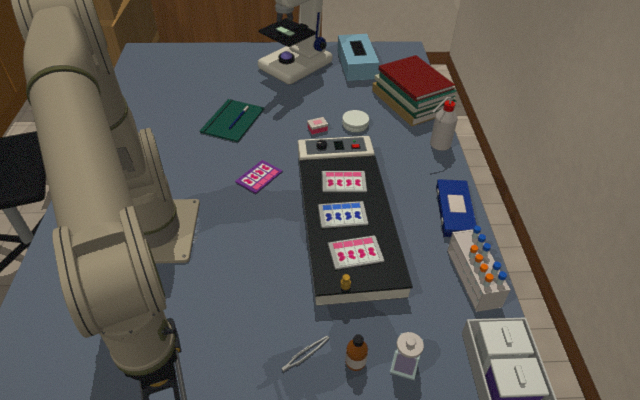

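The top view shows the two pink carriers on the dark plate at (298,178) and (393,176), with blue between them at (345,184). The purple decoy at (264,267) is on the bench and has a purple frame, so it isn't meant. The brass weight is at (430,189). Next I'll measure these and make an enlarged crop.

```bash
cat > h.py <<'E'
import numpy as np,cv2
from bench import r
from scipy.spatial.transform import Rotation as R
def unproj(n,uv,z):
    c=r.camera_info(n); uv=np.atleast_2d(uv).astype(float)
    d=np.c_[(uv[:,0]-c['cx'])/c['fx'],(uv[:,1]-c['cy'])/c['fy'],np.ones(len(uv))]
    d=R.from_quat(c['rotation']).apply(d); o=c['origin']
    return o+d*((z-o[2])/d[:,2])[:,None]
def proj(n,p):
    c=r.camera_info(n); q=R.from_quat(c['rotation']).inv().apply(np.atleast_2d(p)-c['origin'])
    return np.c_[q[:,0]/q[:,2]*c['fx']+c['cx'],q[:,1]/q[:,2]*c['fy']+c['cy']]
def rects(img,n='top',z=0.066,roi=None,th=100):
    m=(img.max(2)>th).astype(np.uint8)
    if roi:
        k=np.zeros_like(m);cv2.fillPoly(k,[np.array(roi,np.int32)],1);m&=k
    out=[]
    for c in cv2.findContours(m,cv2.RETR_EXTERNAL,cv2.CHAIN_APPROX_NONE)[0]:
        if cv2.contourArea(c)<50: continue
        # +-: contour is through pixel centres; rect is ~1px small
        w=unproj(n,c[:,0,:],z)[:,:2]
        b=cv2.minAreaRect((w*1000).astype(np.float32))
        out.append((np.round(c[:,0].mean(0)),b))
    return out
def crop(img,x0,y0,x1,y1,s,f):
    cv2.imwrite(f,cv2.resize(img[y0:y1,x0:x1],None,fx=s,fy=s,interpolation=cv2.INTER_CUBIC))
E
python3 - <<'E'
from h import *
im=cv2.imread('pics/top0.png')
crop(im,220,125,450,230,3.4,'pics/c0.png')
for th in(80,110,140):
  for x in rects(im,roi=[(263,142),(430,136),(434,212),(263,219)],th=th): print(th,x)
# plate dark edges
m=(im.max(2)<70).astype(np.uint8)
m=cv2.morphologyEx(m,cv2.MORPH_OPEN,np.ones((3,3)))
for c in cv2.findContours(m,cv2.RETR_EXTERNAL,cv2.CHAIN_APPROX_NONE)[0]:
    if cv2.contourArea(c)>2000:
        w=unproj('top',c[:,0],0.06)[:,:2]*1000
        print('plate',c[:,0].mean(0),cv2.minAreaRect(w.astype(np.float32)),cv2.boxPoints(cv2.minAreaRect(w.astype(np.float32))))
print(im[180,[258,262,270,275]],im[120,300],im[150,330])
E
```

```text
80 (array([429., 189.]), ((523.8715209960938, -245.8494415283203), (28.594900131225586, 28.187007904052734), 0.5014483332633972))
80 (array([345., 183.]), ((533.8504028320312, -9.960147857666016), (136.49014282226562, 95.24699401855469), 3.707061767578125))
80 (array([297., 177.]), ((547.0409545898438, 124.36222076416016), (95.5524673461914, 136.68704223632812), 88.76535034179688))
80 (array([392., 176.]), ((557.748291015625, -144.48580932617188), (136.21896362304688, 95.21768951416016), 9.36670970916748))
110 (array([429., 188.]), ((525.2230834960938, -247.24513244628906), (25.709121704101562, 25.37211799621582), 0.5014483332633972))
110 (array([345., 183.]), ((534.0235595703125, -9.99835205078125), (133.09231567382812, 92.03340148925781), 4.04177188873291))
110 (array([297., 177.]), ((547.1637573242188, 124.34971618652344), (91.83311462402344, 133.43064880371094), 88.80613708496094))
110 (array([392., 176.]), ((557.9258422851562, -144.59414672851562), (132.68898010253906, 92.25325775146484), 9.185401916503906))
140 (array([345., 183.]), ((534.0089111328125, -9.904151916503906), (13
[... 162 characters left out ...]
2), 88.80078125))
140 (array([392., 176.]), ((557.990478515625, -144.48382568359375), (130.24246215820312, 88.83018493652344), 9.19446086883545))
plate [ 17.93385214 222.42023346] ((399.72784423828125, 893.6800537109375), (266.6152648925781, 145.50210571289062), 4.704361438751221) [[260.90265 955.25287]
 [272.83594 810.2409 ]
 [538.55304 832.10724]
 [526.61975 977.1192 ]]
plate [348.44615385 178.26346154] ((551.1755981445312, -14.570053100585938), (234.84194946289062, 494.38983154296875), 3.9199485778808594) [[ 417.1304   224.01935]
 [ 450.92825 -269.21387]
 [ 685.2208  -253.15945]
 [ 651.423    240.07376]]
[[127 143 142]
 [ 63  63  61]
 [ 61  63  61]
 [ 62  64  61]] [160 148 133] [58 58 55]
```

View pics/c0.png

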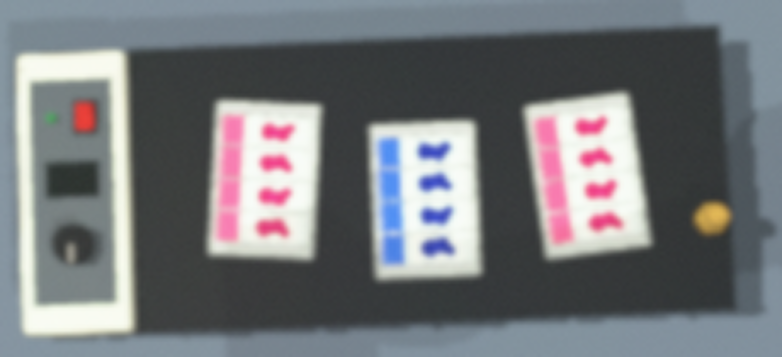

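```bash
cat >> h.py <<'E'
YAW=np.deg2rad(3.92); XW=np.array([np.cos(YAW),np.sin(YAW),0]); YW=np.array([-np.sin(YAW),np.cos(YAW),0])
E0=np.array([0.5512,-0.0146,0.06])-0.12*XW
def w2world(x,y,z): return E0+x*XW+y*YW+np.array([0,0,z])   # z above plate
def towarm(p): d=np.asarray(p)-E0; return np.array([d@XW,d@YW,d[2]])
def plan(x,y,z):
    "x,y,z warmer_edge m; tool x = -YW, tool z down"
    s=r.read_state(); Rc=R.from_quat(s['eef_rot'])
    Rt=R.from_matrix(np.c_[-YW,-XW,[0,0,-1]])
    t=Rc.inv().apply(w2world(x,y,z)-s['ee_pos'])/0.025
    rv=np.rad2deg((Rc.inv()*Rt).as_rotvec())/5
    print('t',s['time'],'now',towarm(s['ee_pos']).round(4),'F',s['ft_force'].round(2),'w',s['width'].round(4),'target',w2world(x,y,z).round(3)); print('row',t.round(2),rv.round(2))
E
python3 -c "
from h import *
plan(.206,-.130,.09)"
```

```text
Traceback (most recent call last):
  File "h.py", line 36, in plan
    print('t',s['time'],'now',towarm(s['ee_pos']).round(4),'F',s['ft_force'].round(2),'w',s['width'].round(4),'target',w2world(x,y,z).round(3)); print('row',t.round(2),rv.round(2))
                                                                                          ^^^^^^^^^^^^^^^^
AttributeError: 'float' object has no attribute 'round'
```

```bash
sed -i "s/s\['width'\].round(4)/round(s['width'],4)/" h.py
python3 -c "
from h import *
plan(.206,-.130,.09)
print([(n,towarm([*(np.array(c)/1000),.066]).round(4)) for n,c in dict(A=(547.1,124.3),B=(557.9,-144.5),blue=(534,-10)).items()])"
```

```text
t 0.1 now [-0.2765 -0.5535  0.1618] F [-0.08 -0.43 -0.38] w 0.087 target [ 0.646 -0.138  0.15 ]
row [-11.72 -22.85   2.89] [0.   0.01 2.82]
[('A', array([0.1254, 0.1389, 0.006 ])), ('B', array([ 0.1178, -0.1301,  0.006 ])), ('blue', array([0.1032, 0.0058, 0.006 ]))]
```

Emit:
carry_out:
  commands:
    - [[126,-11.72,-22.85,1,0,0,2.82],[126,-11.72,-22.85,1,0,0,2.82],[126,-11.72,-22.85,1,0,0,2.82],[126,-11.72,-22.85,1,0,0,2.82],[126,-11.72,-22.85,1,0,0,2.82],[126,-11.72,-22.85,1,0,0,2.82],[126,-11.72,-22.85,1,0,0,2.82],[126,-11.72,-22.85,1,0,0,2.82],[126,-11.72,-22.85,1,0,0,2.82],[126,-11.72,-22.85,1,0,0,2.82],[126,-11.72,-22.85,1,0,0,2.82],[126,-11.72,-22.85,2.89,0,0,2.82]]
  grip_force: 10

```text
time: 1.6
ee_pos: [0.6489, -0.1366, 0.1523]
eef_rot: [0.732, -0.681, 0.002, -0.002]
ft_force: [0.3, -0.5, -1.4]
width: 0.044
```

```bash
python3 -c "
from h import *
plan(.206,-.130,.015)
print(r.read_state()['joint_positions'])
im=r.camera('side');crop(im,250,100,450,330,2.6,'pics/s1.png')"
```

```text
t 1.6 now [ 0.2091 -0.1284  0.0923] F [ 0.27 -0.54 -1.4 ] w 0.044 target [ 0.646 -0.138  0.075]
row [0.07 0.14 3.09] [-0.07  0.01  0.03]
[ 0.41567672  0.48194212 -0.37998535  1.4291896   0.18022897  1.25915304
 -1.47865398]
```

View pics/s1.png

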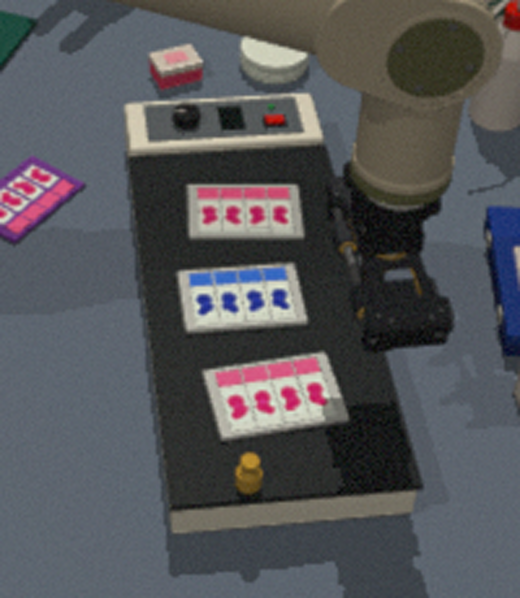

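The side view shows the gripper hanging behind the near pink carrier, jaws along the warmer's length, 44 mm open. Now I'll go down.

Emit:
carry_out:
  commands:
    - [[126,0.07,0.14,1.5,-0.07,0,0],[126,0.07,0.14,2.5,-0.07,0,0],[126,0.07,0.14,3.0,-0.07,0,0],[126,0.07,0.14,3.3,-0.07,0,0],[126,0.07,0.14,3.45,-0.07,0,0],[126,0.07,0.14,3.55,-0.07,0,0],[126,0.07,0.14,3.55,-0.07,0,0]]

```text
time: 2.52
ee_pos: [0.64, -0.14, 0.0603]
eef_rot: [0.731, -0.682, -0.004, 0.004]
ft_force: [-23.8, 3.0, 41.3]
width: 0.044
```

```bash
python3 -c "
from h import *
plan(.109,-.130,.003)
im=r.camera('side');crop(im,250,150,450,330,3,'pics/s2.png')"
```

```text
t 2.525 now [ 0.2    -0.1312  0.0003] F [-23.78   3.02  41.3 ] w 0.044 target [ 0.549 -0.145  0.063]
row [-0.05  3.64 -0.06] [0.13 0.01 0.01]
```

View pics/s2.png

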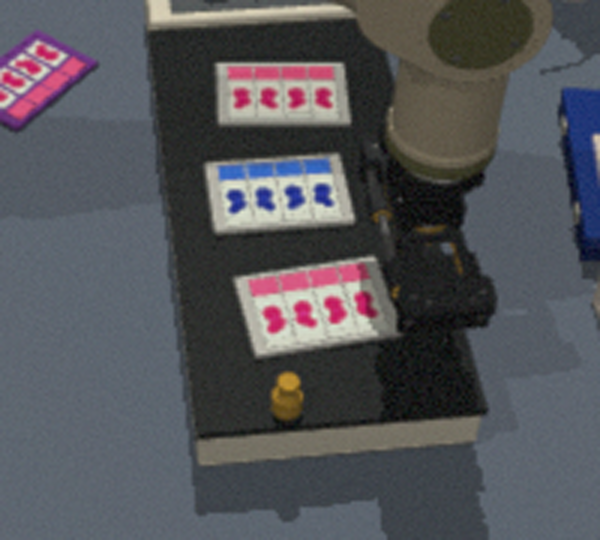

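Fingers are pressing on the plate (41 N), so the arm settles lower than commanded. I'll lift a few mm.

Emit:
carry_out:
  commands:
    - [[126,0,-0.1,-0.15,0.1,0,0],[126,0,-0.1,-0.15,0.1,0,0],[126,0,-0.1,-0.15,0.1,0,0]]

```text
time: 2.95
ee_pos: [0.6425, -0.1399, 0.0639]
eef_rot: [0.731, -0.682, -0.001, 0.001]
ft_force: [0.6, 0.3, 0.4]
width: 0.044
```

```bash
python3 -c "
from h import *
plan(.109,-.130,.003)"
```

```text
t 2.95 now [ 0.2026 -0.1313  0.0039] F [0.62 0.31 0.41] w 0.044 target [ 0.549 -0.145  0.063]
row [-0.05  3.74  0.05] [0.04 0.01 0.01]
```

Emit:
carry_out:
  commands:
    - [[126,0,0.2,0.03,0.04,0,0],[126,0,0.4,0.03,0.04,0,0],[126,0,0.6,0.03,0.04,0,0],[126,0,0.8,0.03,0.04,0,0],[126,0,1.0,0.03,0.04,0,0],[126,0,1.2,0.03,0.04,0,0],[126,0,1.4,0.03,0.04,0,0],[126,0,1.4,0.03,0.04,0,0]]

```text
time: 3.95
ee_pos: [0.6072, -0.1425, 0.0633]
eef_rot: [0.731, -0.682, -0.0, -0.0]
ft_force: [0.1, 0.2, -1.2]
width: 0.0443
```

```bash
cat >> h.py <<'E'
def look(k):
    im=r.camera('top');cv2.imwrite(f'pics/top{k}.png',im);crop(im,220,125,450,240,3.4,f'pics/c{k}.png')
    im=r.camera('side');cv2.imwrite(f'pics/side{k}.png',im);crop(im,250,120,450,310,3,f'pics/s{k}.png')
E
python3 -c "
from h import *
plan(.1085,-.130,.003);look(3)"
```

```text
t 3.95 now [ 0.1671 -0.1314  0.0033] F [ 0.12  0.23 -1.23] w 0.0443 target [ 0.549 -0.145  0.063]
row [-0.06  2.35  0.01] [-0.    0.01  0.  ]
```

View pics/s3.png

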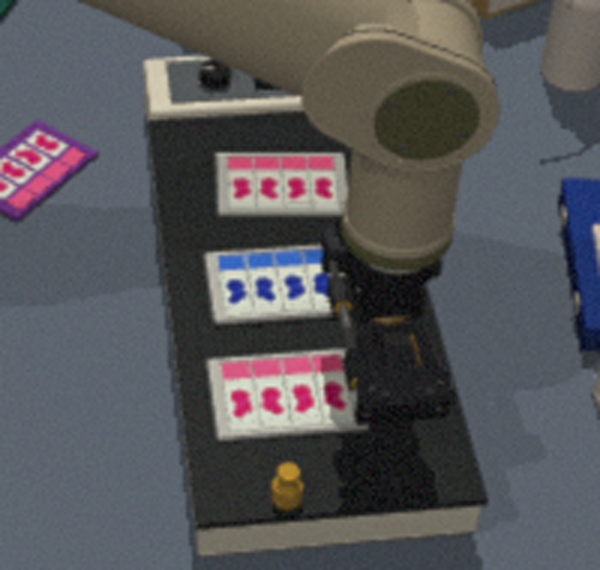

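View pics/c3.png

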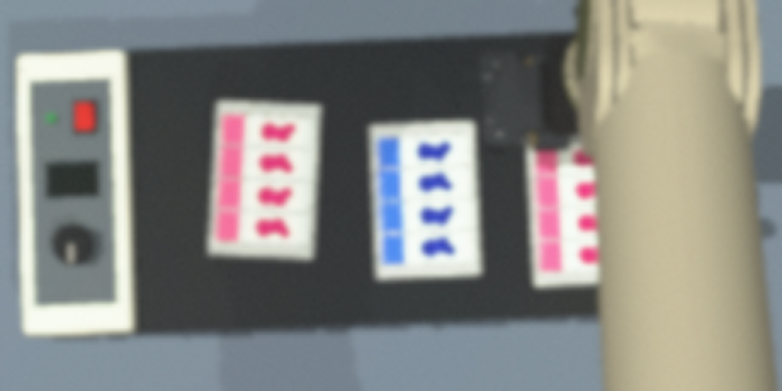

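The carrier has swung square and is moving with the fingers. In the side crop its front edge is at about x=210 and the fingers stay behind the rear frame. Pushing on.

Emit:
carry_out:
  commands:
    - [[126,0,0.2,0,0,0,0],[126,0,0.4,0,0,0,0],[126,0,0.6,0,0,0,0],[126,0,0.8,0,0,0,0],[126,0,1.0,0,0,0,0],[126,0,1.2,0,0,0,0],[126,0,1.4,0,0,0,0],[126,0,1.6,0,0,0,0],[126,0,1.8,0,0,0,0],[126,0,1.9,0,0,0,0],[126,0,1.9,0,0,0,0]]

```text
time: 5.42
ee_pos: [0.5599, -0.1457, 0.0633]
eef_rot: [0.731, -0.682, -0.0, -0.0]
ft_force: [-0.1, 0.1, 0.9]
width: 0.0441
```

```bash
python3 -c "
from h import *
plan(.1085,-.130,.003);look(4)
im=cv2.imread('pics/side4.png')
# predicted outline for carrier whose front at tool x -9.5-128
tx=towarm(r.read_state()['ee_pos'])[0]-.0095
print(tx-.064)
P=np.array([w2world(a,b,.006) for a,b in [(tx,-.173),(tx-.128,-.173),(tx-.128,-.087),(tx,-.087)]])
E=np.array([w2world(0,b,0) for b in(-.25,.25)])
S=4;x0,y0=280,190
q=((proj('side',P)-[x0,y0]+.5)*S).astype(np.int32);e=((proj('side',E)-[x0,y0]+.5)*S).astype(np.int32)
c=cv2.resize(im[y0:y0+130,x0:x0+150],None,fx=S,fy=S,interpolation=cv2.INTER_CUBIC)
cv2.polylines(c,[q],True,(0,255,0),1);cv2.line(c,e[0].tolist(),e[1].tolist(),(0,255,255),1)
cv2.imwrite('pics/o4.png',c)
"
```

```text
t 5.425 now [ 0.1197 -0.1314  0.0033] F [-0.13  0.13  0.93] w 0.0441 target [ 0.549 -0.145  0.063]
row [-0.06  0.45  0.01] [0.   0.01 0.01]
0.0464327727945654
```

View pics/o4.png

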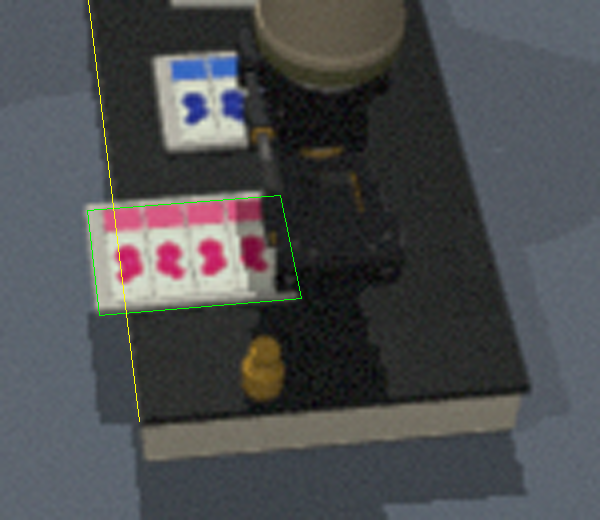

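View pics/c4.png

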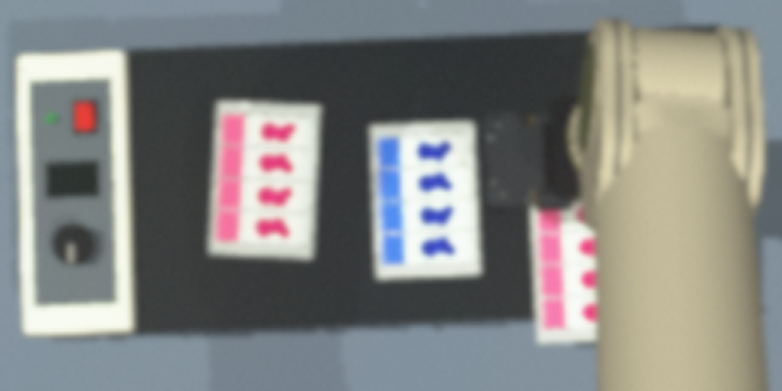

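The overlay of the predicted outline matches to about 1 px. The overhang is about 18 mm, so I need 12 mm more. After that I'll back off and lift.

Emit:
carry_out:
  commands:
    - [[126,0,0.15,0,0,0,0],[126,0,0.3,0,0,0,0],[126,0,0.45,0,0,0,0],[126,0,0.48,0,0,0,0],[126,0,0.48,0,0,0,0],[126,0,0.2,-0.02,0,0,0],[126,0,-0.2,-0.05,0,0,0],[126,0,-0.5,-0.1,0,0,0],[126,0,-0.6,-1.5,0,0,0],[126,0,-0.6,-3,0,0,0],[126,0,-0.6,-4,0,0,0],[126,0,-0.6,-4,0,0,0]]

```text
time: 7.02
ee_pos: [0.5767, -0.1447, 0.1654]
eef_rot: [0.731, -0.682, 0.001, -0.001]
ft_force: [0.0, 0.1, -1.2]
width: 0.044
```

```bash
python3 -c "
from h import *
plan(.214,.139,.09)"
```

```text
t 7.025 now [ 0.1365 -0.1316  0.1054] F [ 0.02  0.11 -1.23] w 0.044 target [0.635 0.131 0.15 ]
row [-10.82  -3.11   0.62] [-0.04 -0.01  0.01]
```

Emit:
carry_out:
  commands:
    - [[126,-10.82,-3.11,0.5,0,0,0],[126,-10.82,-3.11,0.5,0,0,0],[126,-10.82,-3.11,0.5,0,0,0],[126,-10.82,-3.11,0.5,0,0,0],[126,-10.82,-3.11,0.5,0,0,0],[126,-10.82,-3.11,0.5,0,0,0],[126,-10.82,-3.11,0.5,0,0,0],[126,-10.82,-3.11,0.5,0,0,0],[126,-10.82,-3.11,0.5,0,0,0]]

```text
time: 8.15
ee_pos: [0.6358, 0.1292, 0.1531]
eef_rot: [0.731, -0.683, 0.002, -0.001]
ft_force: [0.7, 0.1, 0.2]
width: 0.044
```

```bash
python3 -c "
from h import *
plan(.214,.139,.012);look(5);print(r.read_state()['joint_positions'])
im=cv2.imread('pics/top5.png')
for x in rects(im,roi=[(370,150),(420,150),(420,250),(370,250)],th=185): print(x)
"
```

```text
t 8.15 now [0.2142 0.1377 0.0931] F [0.66 0.11 0.16] w 0.044 target [0.635 0.131 0.072]
row [-0.05  0.02  3.25] [-0.04 -0.01 -0.01]
[ 0.09422874  0.47085513 -0.49582306  1.46395086  0.23044661  1.26090737
 -1.92819122]
(array([391., 208.]), ((471.870361328125, -145.51638793945312), (127.23680114746094, 85.68607330322266), 3.76145601272583))
```

View pics/c5.png

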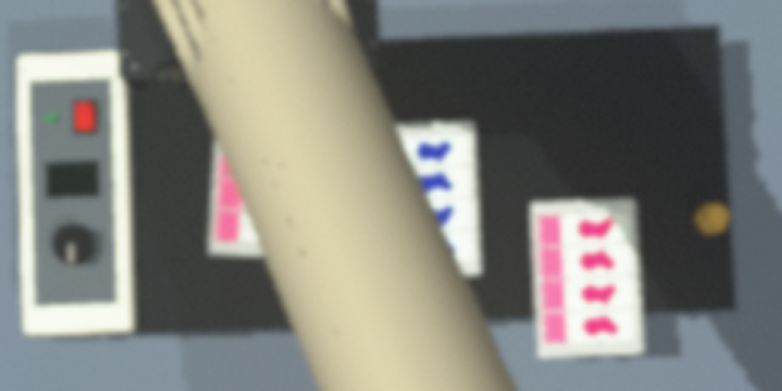

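View pics/s5.png

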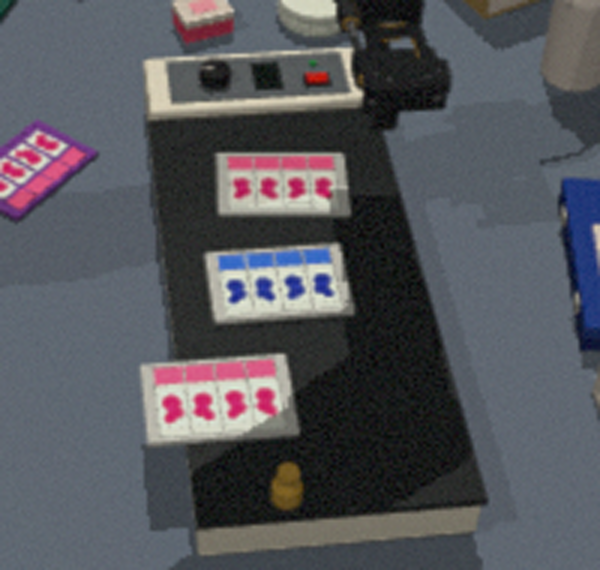

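The first carrier measures square (3.76° vs 3.92° for the warmer) with its centre 32 mm behind the edge, and blue hasn't moved. The gripper is now above and behind the second pink carrier, so I'll descend.

Emit:
carry_out:
  commands:
    - [[126,0,0,1.5,0,0,0],[126,0,0,2.5,0,0,0],[126,0,0,3.0,0,0,0],[126,0,0,3.2,0,0,0],[126,0,0,3.3,0,0,0],[126,0,0,3.3,0,0,0],[126,0,0,3.3,0,0,0]]

```text
time: 9.12
ee_pos: [0.6364, 0.1299, 0.0714]
eef_rot: [0.731, -0.683, 0.002, -0.002]
ft_force: [0.2, 0.2, -0.0]
width: 0.0437
```

```bash
python3 -c "
from h import *
plan(.205,.139,.0033)"
```

```text
t 9.125 now [0.2148 0.1383 0.0114] F [ 0.18  0.16 -0.04] w 0.0437 target [0.626 0.13  0.063]
row [-0.03  0.4   0.32] [-0.06 -0.01 -0.  ]
```

Emit:
carry_out:
  commands:
    - [[126,0,0,0.15,-0.06,0,0],[126,0,0,0.28,-0.06,0,0],[126,0,0,0.31,-0.06,0,0],[126,0,0,0.31,-0.06,0,0]]

```text
time: 9.62
ee_pos: [0.6363, 0.1299, 0.0635]
eef_rot: [0.731, -0.683, -0.0, 0.0]
ft_force: [-0.0, 0.8, 0.7]
width: 0.044
```

```bash
python3 -c "
from h import *
plan(.14,.139,.0033)"
```

```text
t 9.625 now [0.2148 0.1383 0.0035] F [-0.03  0.76  0.69] w 0.044 target [0.562 0.125 0.063]
row [-0.03  2.99  0.01] [ 0.01 -0.01 -0.  ]
```

Emit:
carry_out:
  commands:
    - [[126,0,0.2,0,0,0,0],[126,0,0.4,0,0,0,0],[126,0,0.6,0,0,0,0],[126,0,0.8,0,0,0,0],[126,0,1.0,0,0,0,0],[126,0,1.2,0,0,0,0],[126,0,1.4,0,0,0,0],[126,0,1.6,0,0,0,0],[126,0,1.8,0,0,0,0],[126,0,2.0,0,0,0,0],[126,0,2.0,0,0,0,0]]

```text
time: 11.0
ee_pos: [0.586, 0.1264, 0.0635]
eef_rot: [0.731, -0.683, -0.0, 0.001]
ft_force: [0.6, -0.2, -0.3]
width: 0.0438
```

```bash
python3 -c "
from h import *
plan(.1075,.139,.0033);look(6)"
```

```text
t 11.0 now [0.1643 0.1383 0.0035] F [ 0.56 -0.17 -0.26] w 0.0438 target [0.529 0.123 0.063]
row [-0.03  2.27  0.01] [ 0.01 -0.01 -0.  ]
```

View pics/s6.png

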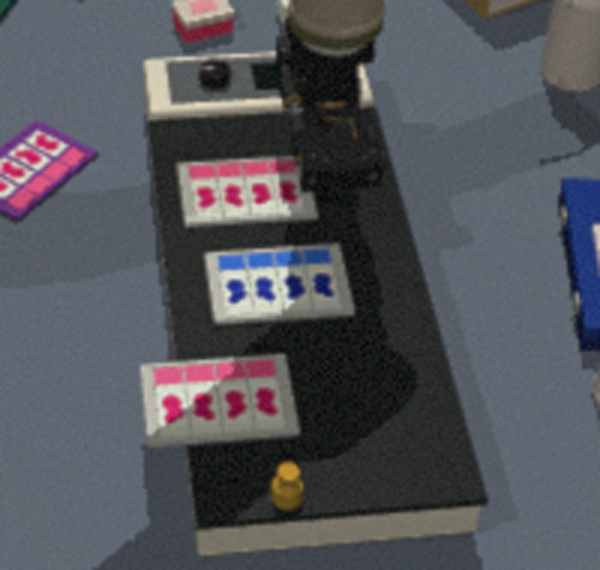

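The second carrier has swung square too, with its front edge at crop x≈180 and blue untouched. 57 mm to go.

Emit:
carry_out:
  commands:
    - [[126,0,0.2,0,0,0,0],[126,0,0.4,0,0,0,0],[126,0,0.6,0,0,0,0],[126,0,0.8,0,0,0,0],[126,0,1.0,0,0,0,0],[126,0,1.2,0,0,0,0],[126,0,1.4,0,0,0,0],[126,0,1.6,0,0,0,0],[126,0,1.8,0,0,0,0],[126,0,1.8,0,0,0,0]]

```text
time: 12.35
ee_pos: [0.541, 0.1233, 0.0635]
eef_rot: [0.731, -0.683, -0.0, 0.001]
ft_force: [0.2, -0.4, 1.1]
width: 0.044
```

```bash
python3 -c "
from h import *
plan(.1078,.139,.0033);look(7)"
```

```text
t 12.35 now [0.1192 0.1383 0.0035] F [ 0.16 -0.4   1.12] w 0.044 target [0.53  0.123 0.063]
row [-0.03  0.46  0.01] [ 0.01 -0.01 -0.  ]
```

View pics/s7.png

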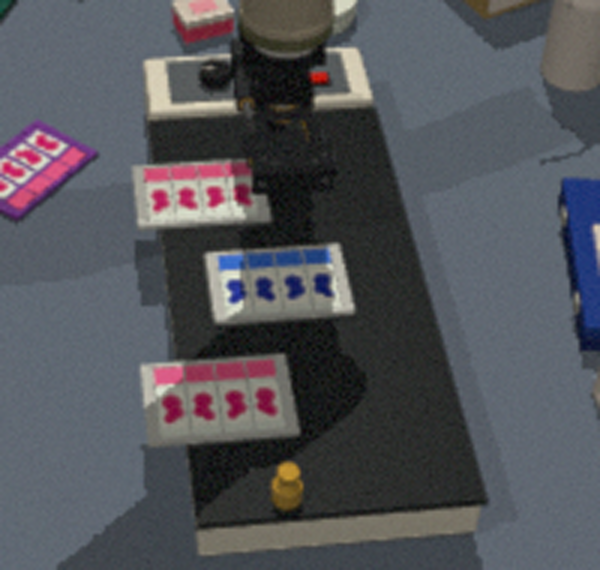

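The carrier sticks out by about 18 mm and is square. I'll make the last 11 mm, then back off, lift and swing clear.

Emit:
carry_out:
  commands:
    - [[126,0,0.15,0,0,0,0],[126,0,0.3,0,0,0,0],[126,0,0.42,0,0,0,0],[126,0,0.44,0,0,0,0],[126,0,0.44,0,0,0,0],[126,0,0.2,-0.02,0,0,0],[126,0,-0.2,-0.05,0,0,0],[126,0,-0.5,-0.1,0,0,0],[126,0,-0.6,-1.5,0,0,0],[126,0,-0.6,-3,0,0,0],[126,0,-0.6,-5,0,0,0],[126,0,-0.6,-6,0,0,0]]

```text
time: 13.95
ee_pos: [0.5577, 0.1249, 0.2165]
eef_rot: [0.731, -0.683, 0.001, -0.001]
ft_force: [1.2, -0.2, -0.5]
width: 0.0438
```

Emit:
carry_out:
  commands:
    - [[126,13,0,-1,0,0,0],[126,13,0,-1,0,0,0],[126,13,0,-1,0,0,0],[126,13,0,-1,0,0,0],[126,13,0,-1,0,0,0],[126,13,0,-1,0,0,0],[126,13,0,-1,0,0,0],[126,13,0,-1,0,0,0],[126,13,0,-1,0,0,0]]

```text
time: 15.08
ee_pos: [0.5801, -0.1974, 0.2417]
eef_rot: [0.732, -0.682, 0.001, -0.001]
ft_force: [0.8, 0.2, -0.0]
width: 0.0444
```

```bash
python3 -c "
from h import *
look(8)
im=cv2.imread('pics/top8.png')
for roi in ([(270,140),(325,140),(325,250),(270,250)],[(320,140),(369,140),(369,218),(320,218)],[(370,150),(420,150),(420,250),(370,250)]):
  for th in(165,185):
    for p,b in rects(im,roi=roi,th=th): print(th,p,b,towarm([b[0][0]/1000,b[0][1]/1000,.066]).round(4))
"
```

```text
165 [300. 210.] ((454.457763671875, 112.37193298339844), (128.936767578125, 85.52754211425781), 3.517242908477783) [0.0322 0.1333 0.006 ]
185 [301. 210.] ((455.42987060546875, 112.7666015625), (125.87564849853516, 84.4004135131836), 3.954261302947998) [0.0332 0.1336 0.006 ]
165 [345. 183.] ((533.591552734375, -10.187816619873047), (128.1766815185547, 86.66397857666016), 3.7791476249694824) [0.1027 0.0056 0.006 ]
185 [345. 183.] ((533.6851196289062, -9.69382095336914), (126.536376953125, 85.19574737548828), 3.919342041015625) [0.1029 0.0061 0.006 ]
165 [392. 207.] ((470.6457214355469, -145.36843872070312), (130.09747314453125, 88.52468872070312), 2.6796417236328125) [ 0.0307 -0.125   0.006 ]
185 [392. 207.] ((471.9246826171875, -145.5128173828125), (127.3456802368164, 85.68607330322266), 3.761455535888672) [ 0.032  -0.1252  0.006 ]
```

View pics/c8.png

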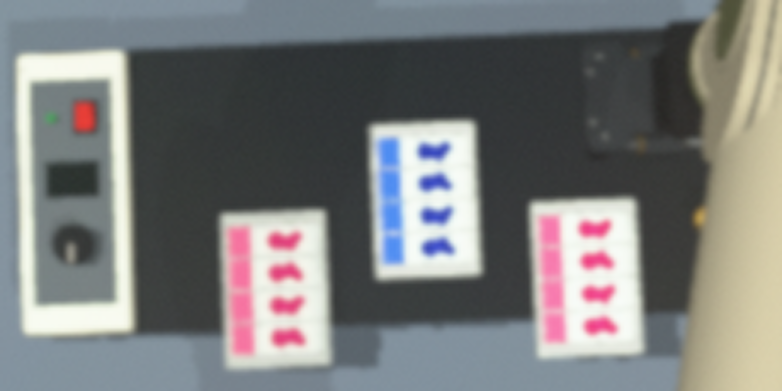

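View pics/side8.png

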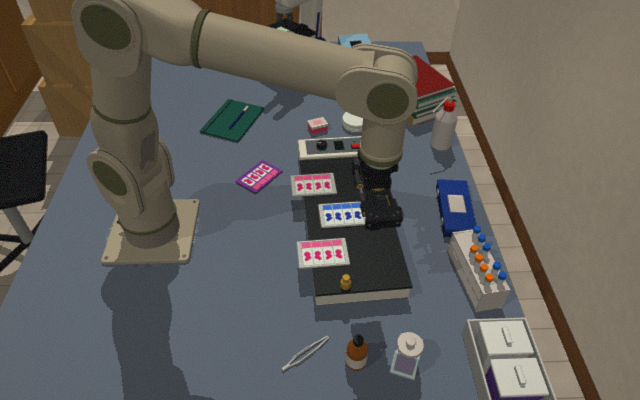

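Both pink carriers stick out by about 31 mm and are square. Blue and the other things are where they were, and the arm is clear. Handing in.

```bash
python3 -c "
from bench import r
print(r.close_job(), r.read_state()['time'])"
```

```text
the job is handed in; nothing more can be done
the job is handed in; nothing more can be done
```

I pushed both pink carriers forward by their rear frame ends with two half-open fingertips, about 3 mm above the plate. I then lifted the gripper clear and handed the job in at about 15 s of the 51 s allowed; no verdict is reported.

| Carrier | Centre behind front edge | Overhang | Off square |
|---|---|---|---|
| pink at +y end | about 33 mm | about 31 mm | within 0.5° |
| pink at -y end | about 32 mm | about 32 mm | within 1.3° |

- **Other objects:** blue measured within about 1 mm of its start. The other objects in view look unmoved, but I did not measure them.
- **Plate contact:** on the first descent the fingertips pressed on the bare plate with about 41 N, before touching any carrier. I raised them at once; later readings stayed within about 1.5 N.
- **Check that disagreed:** in the side view, the predicted outline of the -y carrier was off by about 1 pixel (roughly 2 mm), close to the stated calibration error.

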